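# Refit the pointer on the gauge spindle

### The arm

A 7-joint arm with a two-finger parallel gripper is mounted at the origin on the work surface; the furniture and walls round the work are solid. World frame = base frame: x ahead of the robot, y to its left, z up, the work surface at z = 0. Lengths are in m, angles in rad, forces in N, time in s.
With the tool pointing down it reaches from about 0.425 to 0.875 m from the base axis. Payload 4.7 kg.
Tool frame: the origin (TCP) lies at the very end of the fingers, on their centre line; the grasp point (between the pads) lies 19 mm behind it; z points along the fingers, y is the line along which they close (so a half turn about z gives the same grasp; the last joint's range is limited). The gripper opens to 87 mm and grips with 3 to 60 N. Pads are 19 mm wide; open, the fingers measure 117 mm over their backs; the gripper's body (75 mm by 190 mm) begins 51 mm behind the grasp point.
Start: joints at [-1.311, 0.321, -0.07, 1.45, 0.023, 1.371, -0.057], TCP at [0.158, 0.63, 0.223] pointing down, gripper open.
Joint ranges: [-2.86, 2.86], [-0.3, 2.09], [-1.38, 1.24], [0.06, 2.45], [-1.56, 4.7], [0.09, 2.05], [-2.69, 2.69]. Speed limits (rad/s): [2.57, 2.57, 3.14, 3.14, 3.14, 3.14, 3.14].

### API

Orientations are given as a rotation vector (axis times angle).
In Python, from bench import get_state, get_image, get_calibration, close_job gives the robot as it stands.
- The arm moves only by the shell command python3 -m crank 'ROWS' [FORCE]. ROWS is JSON, a list of rows, each a list of 5 numbers: the opening, from 0 (shut) to 1 (fully open), then the shift along the world's x, y, z in units of 0.2 m (1.0 is 0.2 m), then the turn about the world's z in units of 2 pi rad (1.0 is 2 pi rad). A call has 1 to 5 rows; each row is the pose to reach, as a shift and turn from the pose commanded when the call began, turning the shorter way round; what a row does not reach only later rows make up. A row lasts 1/8 s, in which the tool goes at most 62.5 mm and 10.7 degrees, less where a joint would pass 70% of its speed; a pose out of reach is approached as far as the arm can. A call with a number of a shift or a turn outside -1 to 1 is refused whole. A call with a gripper value outside its range is refused whole. The fingers move at their own pace and stop on an object; FORCE is the grip in N (left out, the last holds). Time passes only in rows, so rows that repeat a pose let the fingers close. It gives the time, the measured TCP pose, the force, the opening and the grip force at its end, in the units of the state.
- get_state(): the state, without advancing time (a new reading comes with each control period).
- get_image(name): name is "side" or "top"; returns the picture (480x640x3 uint8, red, green, blue); there is no depth.
- get_calibration(name): a dict with "fovy" (degrees; the focal length in pixels is half the picture's height over the tangent of half this angle, whatever the lens; pixels are square), "cx", "cy" (the principal point, pixels), "k1" (the pictures are not rectified: a ray, as slopes to the right and down, at radius r is drawn at 1 + k1 r^2 times it, then the intrinsics apply), "R" (3x3) and "t" (3): a world point X has camera coordinates R X + t. Camera axes: x right, y down, z forward; pixel columns grow to the right and rows downward; lengths in m; the calibration is good to about 2 mm. A picture is of the moment at which its call begins. get_calibration takes no time and is no camera call.
- close_job(): hands the job in; it is judged then, once.
The state is a dict: "time": time; "joint_positions": joint angles; "qd": joint speeds; "joint_torque": joint torques, N m; "position": TCP position; "tool_rot": TCP orientation; "ft_force": force on the tool from outside, world axes, zero at the start; "torque": the same for the moment, N m; "grip_width": opening from 0.0 (shut) to 1.0 (fully open); "grip_force": force on a finger pad.
Only numpy, scipy, OpenCV 4.12 (cv2) and the standard library are available. Lean on these libraries where they do the work, as an engineer would, in place of code of your own. Each camera call takes 0.05 s, during which the arm holds its last target. There are 200 camera calls.

### The job

Fit the long tapering pointer (not the short lever with the small round hole) back on the small grey gauge: turn it so that its D-shaped bore matches the flat of the upright spindle, its arm pointing out over the tick marks, and lower it fully home until its hub rests level on the shoulder. Then let go of it.

Things in the scene. Friction and masses are not known exactly. Their poses are not given: they have to be found in the camera images.
- pointer_mid (a point): Loose dark steel pointer, lying flat: square hub 36 x 36 mm, 30 mm high, one long tapering arm. This point: on the upright bore axis, half-way up the hub (15 mm over its underside). z up; x along the arm. Grip the two hub sides that face +y and -y, 36 mm apart. The through bore is a D, 21 mm diameter, its flat 6 mm from the axis on the +x (arm) side. Up to 0.2 kg.
- pointer_tip (a point): Tip of the pointer's arm: 62 mm along x from the bore axis, 13 mm above the hub's underside; same axes as pointer_mid. The arm is 6 mm thick, 16 mm wide at the hub and 4 mm at the tip, and lies 10 to 16 mm above the hub's underside. Keep clear of a drawer cabinet 0.2 m high behind (x over 0.51 m, y -0.62 to -0.30) and rows of club heads 80 mm high (y over -0.23).
- spindle_seat (a point): Fixed grey gauge: round base 68 mm across, 16 mm high. This point: on the axis of its upright steel D spindle, at the shoulder (30 mm round boss, top 30 mm above table) where the hub rests. z up; x towards the tick marks; the spindle's flat faces +x. Spindle 16 mm diameter, flat 4 mm from axis, straight for 24 mm, then tapered to its top 32 mm above the shoulder. Play in the bore 2 mm, 18 degrees.

How it is judged:
By the outcome, as a careful person would: the job done as asked, in the order asked, and still so for the second after the job is handed in, with the robot touching nothing.
It also fails if it takes over 42 s, if anything falls off the work surface, if the arm or the gripper's body presses on something with over 40 N, if the wrist force passes 120 N, or if a joint passes its speed limit or range.

## Working session

There is one attempt and no reset: what is moved stays moved. The work goes in short steps, Python scripts to look and compute and a shell command to move; the robot and the scene stay as the last step left them, time stands still between calls to the robot, and variables do not carry over. Pictures are saved under pics/ and viewed, at most 10 in all, crops included, and the job is handed in when it is done.

```bash
mkdir -p pics
cat > h.py <<'E'
import numpy as np,cv2
from bench import *
def cam(n):
    c=get_calibration(n); f=240/np.tan(np.radians(c['fovy'])/2)
    return f,c['cx'],c['cy'],c['k1'],np.array(c['R']),np.array(c['t'])
def ray(n,u,v):
    f,cx,cy,k,R,t=cam(n); d=np.array([(u-cx)/f,(v-cy)/f]); s=d.copy()
    for _ in range(30): s=d/(1+k*(s@s))
    return -R.T@t, R.T@np.array([s[0],s[1],1])
def onz(n,u,v,z):
    o,d=ray(n,u,v); return o+d*(z-o[2])/d[2]
def proj(n,X):
    f,cx,cy,k,R,t=cam(n); p=R@np.array(X)+t; s=p[:2]/p[2]; s=s*(1+k*(s@s)); return s*f+[cx,cy]
def save(n,fn):
    im=get_image(n); cv2.imwrite('pics/'+fn,im[:,:,::-1]); return im
E
python3 - <<'E'
from h import *
for n in('top','side'):
    save(n,n+'0.png'); c=get_calibration(n); print(n,c['fovy'],c['k1'],ray(n,320,240))
s=get_state();print(s['time'],s['position'],s['tool_rot'],s['ft_force'],s['grip_width'])
E
```

```text
top 56.41629688616914 0.0201953437122252 (array([ 0.18090194, -0.38069152,  0.91123028]), array([ 0.1865198 ,  0.03218923, -0.98198293]))
side 46.32929198265725 -0.10483328202406761 (array([ 0.13688093, -0.99393665,  0.58190702]), array([ 0.27523869,  0.72901453, -0.62685571]))
0.1 [0.15808603 0.62995883 0.22157013] [-3.85005287e-01 -3.11779725e+00  2.73850268e-03] [0.48933651 0.41493279 0.69677061] 1.0002297092844112
```

View pics/top0.png

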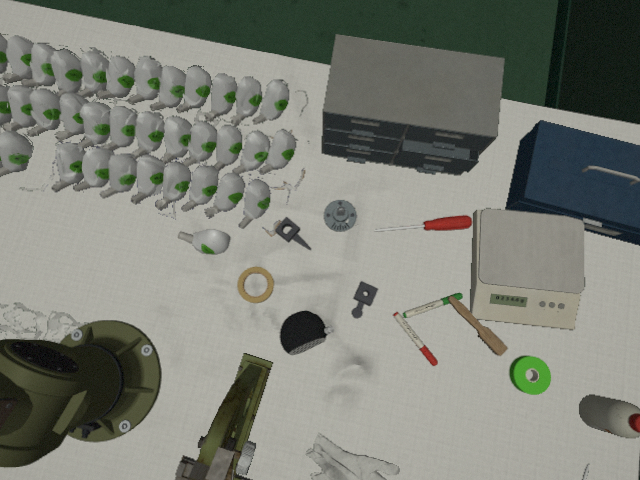

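View pics/side0.png

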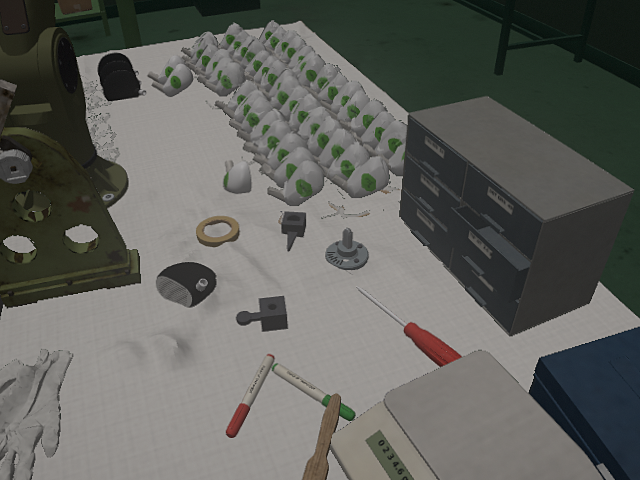

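The top view shows the long pointer with its hub near (288,229) and tip near (311,249). The gauge is near (340,216), and the short lever near (364,297) is not to be touched. In the side view the pointer hub is near (293,222) and the gauge near (347,250). I'll zoom in and measure.

Run:
```python
from h import *
a=cv2.imread('pics/top0.png')[190:270,260:370];b=cv2.imread('pics/side0.png')[195:275,270:380]
g=lambda i:cv2.resize(i,None,fx=7,fy=7,interpolation=cv2.INTER_CUBIC)[:,:770]
g2=lambda i:cv2.convertScaleAbs(cv2.resize(i,None,fx=7,fy=7,interpolation=cv2.INTER_CUBIC),alpha=1.6,beta=10)
cv2.imwrite('pics/t1.png',g2(a));cv2.imwrite('pics/s1.png',g2(b))
for n,u,v,z in [('top',288,229,.03),('top',311,249,.013),('top',340,216,.016),('side',293,217,.03),('side',347,255,.016),('top',100,380,0),('top',325,150,0)]: print(n,u,v,onz(n,u,v,z).round(3))
```

```text
top 288 229 [ 0.357 -0.284  0.03 ]
top 311 249 [ 0.329 -0.337  0.013]
top 340 216 [ 0.409 -0.381  0.016]
side 293 217 [ 0.36  -0.279  0.03 ]
side 347 255 [ 0.411 -0.386  0.016]
top 100 380 [-0.005  0.007  0.   ]
top 325 150 [ 0.55 -0.32  0.  ]
```

View pics/t1.png

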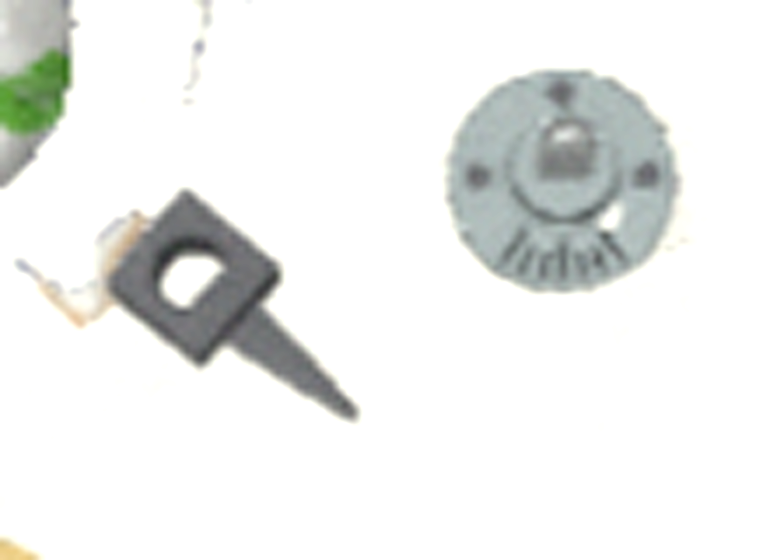

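View pics/s1.png

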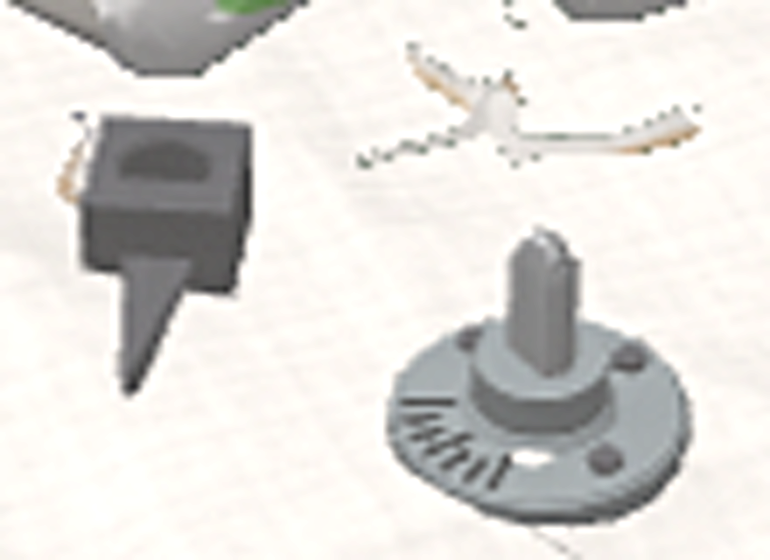

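The top crop shows the hub corners at (187,190), (280,270), (200,362) and (112,278), with the tip at (352,415). The gauge screw holes are at (480,175), (648,175) and (562,95), and the ticks are around (563,262). The side crop has the hub top corners at (102,117), (252,125), (238,212) and (85,205), the tip at (130,392), and the spindle top at (545,232).

Run:
```python
from h import *
T=lambda x,y,z:onz('top',260+(x+.5)/7-.5,190+(y+.5)/7-.5,z)[:2]
S=lambda x,y,z:onz('side',270+(x+.5)/7-.5,195+(y+.5)/7-.5,z)[:2]
ang=lambda d:np.degrees(np.arctan2(d[1],d[0])).round(1)
r=lambda a:np.round(a,4)
for n,F,cs,tip in [('top',T,[(187,190),(280,268),(200,352),(112,276)],(352,415)),('side',S,[(102,117),(252,125),(238,212),(85,205)],(130,392))]:
    c=np.array([F(*p,.03) for p in cs]);print(n,'corners',r(c).tolist(),'centre',r(c.mean(0)),'sides',r(np.linalg.norm(c-np.roll(c,1,0),axis=1)),[ang(c[(i+1)%4]-c[i]) for i in range(4)])
    t=F(*tip,.013);print('tip',r(t),r(np.linalg.norm(t-c.mean(0))),ang(t-c.mean(0)))
# gauge
h=[T(480,175,.016),T(648,175,.016),T(562,95,.016)];m=(h[0]+h[1])/2
print('gauge top',r(m),'dist',r(np.linalg.norm(h[0]-m)),r(np.linalg.norm(h[2]-m)),'ticks dir',ang(T(563,262,.016)-m),ang(m-h[2]),ang(h[1]-h[0])-90+180)
# base circle blobs
h=[S(475,337,.016),S(630,358,.016),S(605,460,.016)]
d=[np.linalg.norm(h[i]-h[(i+1)%3]) for i in range(3)];print('side holes',r(h).tolist(),r(d))
print('mid02',r((h[0]+h[2])/2),ang((h[0]+h[2])/2-h[1]))
print('spindle top side',r(S(545,236,.062)),'top',r(T(566,128,.062)))
print('circle top',r((T(563,70,.016)+T(563,291,.016))/2), r((T(447,180,.016)+T(679,180,.016))/2))
s=get_state();print(s['position'],s['tool_rot'])
import scipy.spatial.transform as q;print(q.Rotation.from_rotvec(s['tool_rot']).as_matrix().round(3))
```

```text
top corners [[0.3808, -0.275], [0.364, -0.3063], [0.3351, -0.2893], [0.3514, -0.2596]] centre [ 0.3578 -0.2826] sides [0.0332 0.0356 0.0335 0.0339] [np.float64(-118.3), np.float64(149.5), np.float64(61.2), np.float64(-27.6)]
tip [ 0.3292 -0.3349] 0.0597 -118.7
side corners [[0.3513, -0.2576], [0.3836, -0.2744], [0.3687, -0.3054], [0.3366, -0.2893]] centre [ 0.36   -0.2817] sides [0.035  0.0363 0.0344 0.0359] [np.float64(-27.5), np.float64(-115.5), np.float64(153.4), np.float64(65.1)]
tip [ 0.3302 -0.3382] 0.0639 -117.8
gauge top [ 0.4119 -0.3807] dist 0.0247 0.0244 ticks dir -169.0 -167.0 12.199999999999989
side holes [[0.4087, -0.3528], [0.4383, -0.373], [0.4186, -0.4031]] [0.0359 0.036  0.0513]
mid02 [ 0.4136 -0.3779] -168.7
spindle top side [ 0.414  -0.3786] top [ 0.4135 -0.3786]
circle top [ 0.4105 -0.3807] [ 0.4104 -0.3808]
[0.15808603 0.62995883 0.22157013] [-3.85005287e-01 -3.11779725e+00  2.73850268e-03]
[[-0.97   0.243 -0.   ]
 [ 0.243  0.97  -0.002]
 [-0.    -0.002 -1.   ]]
```

Both views agree: the hub is at about (0.359,-0.282) with the arm yaw at about -118°. The gauge axis is at about (0.413,-0.3795) with the ticks towards about -168.5°. Before descending I'll check clearance to the club heads while moving over along an arc.

```bash
python3 - <<'E'
from h import *
a=np.radians(-28.3);y=np.array([np.cos(a),np.sin(a)]);x=np.array([-y[1],y[0]]);c=np.array([.359,-.282])
for z in(.075,.04): print(z,[proj('top',[*(c+i*.095*y+j*.0375*x),z]).round(0).tolist() for i,j in((1,1),(1,-1),(-1,-1),(-1,1),(-1,0))])
print(onz('top',232,245,.04),onz('top',247,222,.04),onz('top',262,215,.04))
E
python3 -m crank '[[1,0.18,-0.18,0,-0.017],[1,0.36,-0.36,0,-0.034],[1,0.54,-0.54,0,-0.051],[1,0.72,-0.72,0,-0.068],[1,0.9,-0.9,0,-0.083]]' 25
python3 -m crank '[[1,0.14,-0.25,0,-0.02],[1,0.28,-0.5,0,-0.04],[1,0.41,-0.75,0,-0.06],[1,0.55,-1,0,-0.083]]'
python3 -m crank '[[1,0.04,-0.25,0,-0.02],[1,0.08,-0.5,0,-0.04],[1,0.11,-0.75,0,-0.06],[1,0.15,-1,0,-0.083]]'
```

```text
0.075 [[303.0, 175.0], [333.0, 199.0], [267.0, 273.0], [238.0, 247.0], [252.0, 260.0]]
0.04 [[304.0, 180.0], [332.0, 203.0], [269.0, 275.0], [241.0, 250.0], [255.0, 263.0]]
[ 0.29985536 -0.18438221  0.04      ] [ 0.35138512 -0.20201264  0.04      ] [ 0.37171217 -0.22785584  0.04      ]
time: 0.72
position: [0.3391, 0.4489, 0.2222]
tool_rot: [-1.181, -2.911, 0.001]
ft_force: [0.3, -0.6, 0.5]
grip_width: 0.998
grip_force: 0.0
time: 1.23
position: [0.4485, 0.2487, 0.2223]
tool_rot: [-1.892, -2.507, 0.0]
ft_force: [-0.1, -0.3, 0.2]
grip_width: 1.003
grip_force: 0.0
time: 1.72
position: [0.4779, 0.0488, 0.2223]
tool_rot: [-2.475, -1.935, 0.0]
ft_force: [0.7, 0.3, 0.5]
grip_width: 1.003
grip_force: 0.0
```

```bash
python3 -m crank '[[1,-0.08,-0.25,0,-0.01],[1,-0.15,-0.5,0,-0.02],[1,-0.22,-0.75,0,-0.03],[1,-0.3,-1,0,-0.04]]'
python3 -m crank '[[1,-0.1,-0.23,-0.1,0],[1,-0.2,-0.45,-0.2,0],[1,-0.307,-0.68,-0.4,0],[1,-0.307,-0.68,-0.5,0],[1,-0.307,-0.68,-0.5,0]]'
python3 - <<'E'
from h import *
import scipy.spatial.transform as q
s=get_state();R=q.Rotation.from_rotvec(s['tool_rot']).as_matrix();print(s['position'],np.degrees(np.arctan2(R[1,1],R[0,1])),s['joint_positions'])
im=save('side','s2.png');cv2.imwrite('pics/s2c.png',cv2.convertScaleAbs(cv2.resize(im[100:300,180:440,::-1],None,fx=3,fy=3,interpolation=cv2.INTER_CUBIC),alpha=1.4,beta=10))
E
```

```text
time: 2.22
position: [0.4173, -0.151, 0.2224]
tool_rot: [-2.696, -1.613, -0.0]
ft_force: [-0.5, -0.6, -0.1]
grip_width: 1.001
grip_force: 0.0
time: 2.85
position: [0.3551, -0.2851, 0.1212]
tool_rot: [-2.694, -1.612, 0.004]
ft_force: [-0.6, -0.6, -0.1]
grip_width: 1.007
grip_force: 0.0
[ 0.35509228 -0.28511411  0.1212191 ] -28.212407440745373 [-0.39556216 -0.07246942  0.99732353  2.06614549  0.06904489  1.11926032
  0.07778304]
```

View pics/s2c.png

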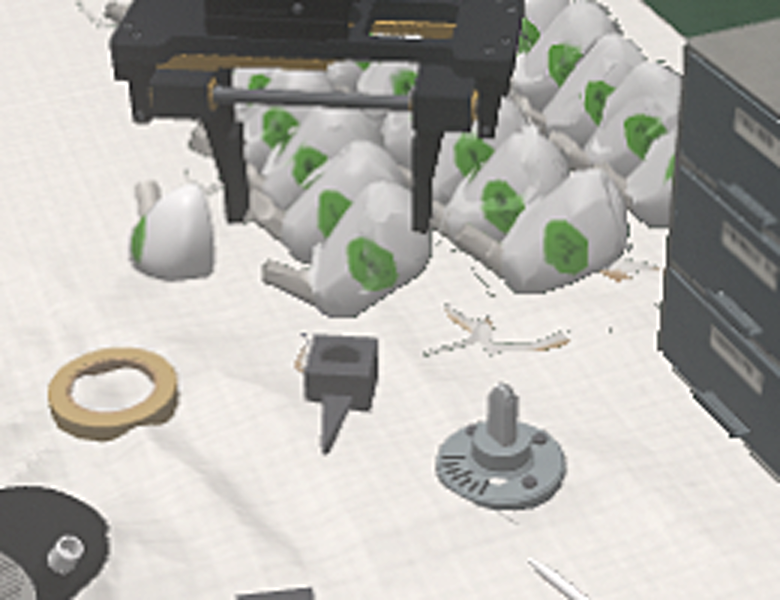

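The fingers are at crop (237,220) and (422,228), straddling the hub, which sits below them at (340,360). I'm descending.

```bash
python3 -m crank '[[1,0.007,-0.006,-0.2,0],[1,0.007,-0.006,-0.4,0],[1,0.007,-0.006,-0.5,0],[1,0.007,-0.006,-0.55,0],[1,0.007,-0.006,-0.57,0]]'
python3 -m crank '[[1,0,0,0,0]]'
```

```text
time: 3.52
position: [0.3592, -0.2865, 0.009]
tool_rot: [2.693, 1.617, 0.001]
ft_force: [-0.5, -0.1, -0.6]
grip_width: 1.002
grip_force: 0.0
time: 3.65
position: [0.359, -0.2868, 0.0093]
tool_rot: [2.693, 1.616, 0.002]
ft_force: [0.1, -0.0, 0.0]
grip_width: 1.0
grip_force: 0.0
```

```bash
python3 -m crank '[[1,-0.008,0,-0.015,0],[0.35,-0.008,0,-0.015,0],[0.3,-0.008,0,-0.015,0],[0.2,-0.008,0,-0.015,0],[0.2,-0.008,0,-0.015,0]]' 20
python3 -m crank '[[0.2,0,0,0,0],[0.2,0,0,0,0],[0.2,0,0,0,0]]'
```

```text
time: 4.28
position: [0.3566, -0.2868, 0.0056]
tool_rot: [2.694, 1.615, 0.0]
ft_force: [-0.4, 0.3, 0.8]
grip_width: 0.629
grip_force: 0.0
time: 4.65
position: [0.3565, -0.2867, 0.0056]
tool_rot: [-2.695, -1.615, 0.0]
ft_force: [-0.7, -0.2, 0.7]
grip_width: 0.41
grip_force: 20.0
```

```bash
python3 -m crank '[[0.2,0,0,0.1,0],[0.2,0,0,0.25,0],[0.2,0,0,0.4,0],[0.2,0,0,0.5,0],[0.2,0,0,0.5,0]]' 25
python3 -m crank '[[0.2,0.06,-0.11,0,-0.025],[0.2,0.11,-0.21,0,-0.05],[0.2,0.17,-0.32,0,-0.075],[0.2,0.22,-0.43,0,-0.1],[0.2,0.27,-0.53,0,-0.125]]'
python3 -m crank '[[0.2,0,0,0,-0.015],[0.2,0,0,0,-0.015],[0.2,0,0,0,-0.015]]'
python3 - <<'E'
from h import *
import scipy.spatial.transform as q
s=get_state();R=q.Rotation.from_rotvec(s['tool_rot']).as_matrix();print(s['position'],np.degrees(np.arctan2(R[1,1],R[0,1])),s['joint_positions'])
a=save('side','s3.png');b=save('top','t3.png')
g=lambda im:cv2.convertScaleAbs(cv2.resize(im[...,::-1],None,fx=6,fy=6,interpolation=cv2.INTER_CUBIC),alpha=1.6,beta=10)
cv2.imwrite('pics/c3.png',g(a[180:280,285:415]));cv2.imwrite('pics/d3.png',g(b[170:270,275:405]))
E
```

```text
time: 5.28
position: [0.3577, -0.2869, 0.1065]
tool_rot: [2.693, 1.615, 0.005]
ft_force: [-0.0, -0.1, -0.9]
grip_width: 0.413
grip_force: 25.0
time: 5.9
position: [0.41, -0.3932, 0.1036]
tool_rot: [-3.108, -0.453, 0.004]
ft_force: [-0.6, 0.3, -1.6]
grip_width: 0.415
grip_force: 25.0
time: 6.28
position: [0.4101, -0.3922, 0.1046]
tool_rot: [-3.125, -0.317, 0.002]
ft_force: [-0.7, 0.7, -1.9]
grip_width: 0.415
grip_force: 25.0
[ 0.41010387 -0.39223611  0.1046444 ] -78.431114891592 [-0.22343334  0.43575007  1.15621733  1.83188463 -0.43380858  1.16230756
 -0.29094974]
```

View pics/c3.png

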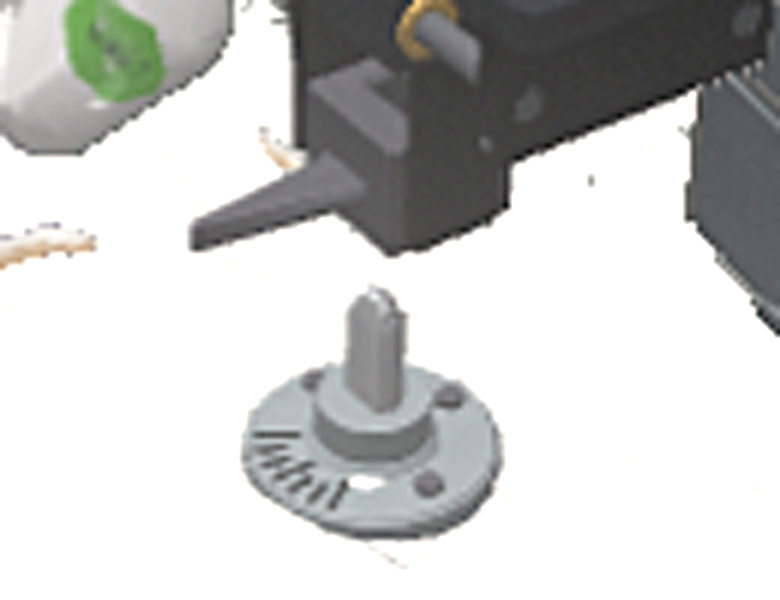

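View pics/d3.png

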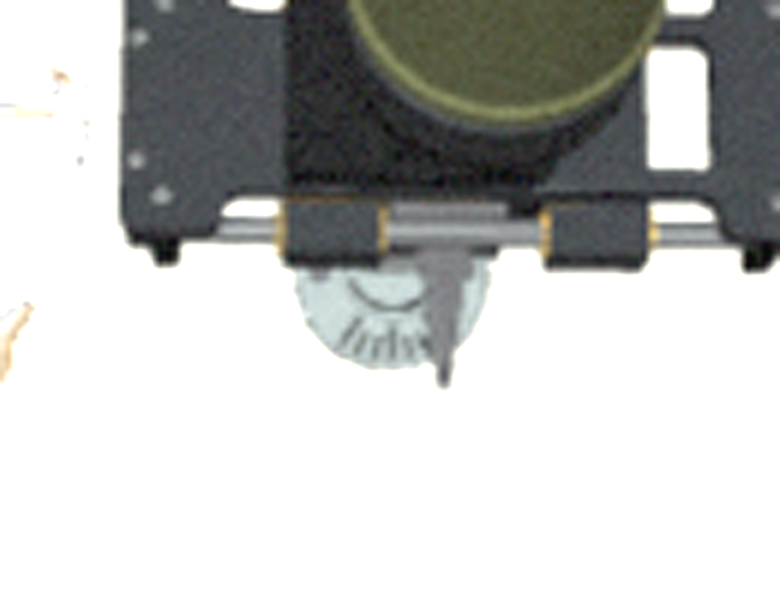

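The pointer is held level in the side crop, with its tip at (192,235), and in the top crop its tip is at (443,385). The arm is parallel to the centre tick but offset to the right. I'll compute the hub position from the tip.

Run:
```python
from h import *
tp=(275+443.5/6-.5,170+383.5/6-.5); sp=(285+193.5/6-.5,180+235.5/6-.5)
o1,d1=ray('top',*tp);o2,d2=ray('side',*sp)
A=np.c_[d1,-d2];k=np.linalg.lstsq(A,o2-o1,rcond=None)[0]
p=o1+k[0]*d1;r=o2+k[1]*d2;print('tip',p.round(4),r.round(4))
print(onz('top',*tp,.112).round(4),onz('side',*sp,.112).round(4))
a=np.radians(-168.4);e=np.array([np.cos(a),np.sin(a)]);tip=(p+r)[:2]/2
h=tip-.062*e;tcp=get_state()['position'];print('hub',h,'hub by grasp',tcp[:2]-.0053*e)
# spindle from side: left/right edges at mid height, in crop; vertical axis consistency
for X in([.413,-.3795,.062],[.413,-.3795,.03]): print((proj('side',X)+.5-[285,180])*6,(proj('top',X)+.5-[275,170])*6)
```

```text
tip [ 0.3554 -0.4026  0.1129] [ 0.3558 -0.4027  0.113 ]
[ 0.3556 -0.4026  0.112 ] [ 0.3562 -0.4014  0.112 ]
hub [ 0.41633512 -0.39015801] hub by grasp [ 0.41570924 -0.39121854]
[375.50767117 295.60817549] [398.11722274 232.04232576]
[373.34040776 393.64985879] [393.06259988 256.50658849]
```

The tip and the grasp record agree, giving a hub at about (0.416,-0.3907). I'll shift over the spindle and go down to just above it.

```bash
python3 -m crank '[[0.2,-0.008,0.03,-0.05,0],[0.2,-0.015,0.056,-0.1,0],[0.2,-0.015,0.056,-0.15,0],[0.2,-0.015,0.056,-0.15,0],[0.2,-0.015,0.056,-0.15,0]]'
python3 - <<'E'
from h import *
import scipy.spatial.transform as q
s=get_state();R=q.Rotation.from_rotvec(s['tool_rot']).as_matrix();a=np.arctan2(R[1,1],R[0,1])-np.pi/2;print(s['position'],np.degrees(a),R[:,2])
e=np.array([np.cos(a),np.sin(a)]);print('hub',s['position'][:2]-.0058*e)
a=save('side','s4.png')
g=lambda im:cv2.convertScaleAbs(cv2.resize(im[...,::-1],None,fx=6,fy=6,interpolation=cv2.INTER_CUBIC),alpha=1.6,beta=10)
cv2.imwrite('pics/c4.png',g(a[180:280,285:415]))
E
```

```text
time: 7.0
position: [0.4076, -0.3819, 0.0757]
tool_rot: [3.125, 0.314, -0.0]
ft_force: [0.1, -0.2, -1.3]
grip_width: 0.414
grip_force: 25.0
[ 0.40759308 -0.38188432  0.07570263] -168.5344474098418 [ 2.29275949e-05 -5.60699170e-04 -9.99999843e-01]
hub [ 0.41327734 -0.3807314 ]
```

View pics/c4.png

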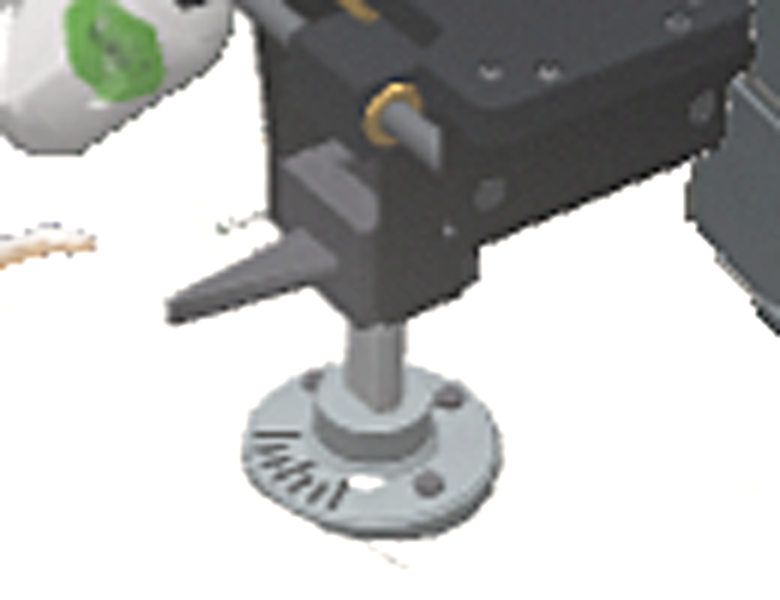

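The side view shows the hub over the spindle, with the pointer tip at (170,312) above the ticks. I'll enter the bore slowly.

```bash
python3 -m crank '[[0.2,0,0.004,-0.03,0],[0.2,0,0.004,-0.05,0],[0.2,0,0.004,-0.07,0],[0.2,0,0.004,-0.09,0],[0.2,0,0.004,-0.09,0]]'
```

```text
time: 7.68
position: [0.4073, -0.3805, 0.0572]
tool_rot: [-3.125, -0.314, 0.001]
ft_force: [-0.5, 0.3, -0.7]
grip_width: 0.413
grip_force: 25.0
```

```bash
python3 -m crank '[[0.2,0,0,-0.02,0],[0.2,0,0,-0.04,0],[0.2,0,0,-0.06,0],[0.2,0,0,-0.08,0],[0.2,0,0,-0.08,0]]'
```

```text
time: 8.3
position: [0.4073, -0.3805, 0.0412]
tool_rot: [-3.126, -0.314, 0.001]
ft_force: [0.9, 0.1, -1.5]
grip_width: 0.412
grip_force: 25.0
```

```bash
python3 -m crank '[[0.2,0,0,-0.01,0],[0.2,0,0,-0.02,0],[0.2,0,0,-0.025,0],[0.2,0,0,-0.028,0],[0.2,0,0,-0.028,0]]'
```

```text
time: 8.93
position: [0.4076, -0.3807, 0.036]
tool_rot: [3.126, 0.314, -0.0]
ft_force: [-0.1, -0.0, -1.2]
grip_width: 0.413
grip_force: 25.0
```

```bash
python3 -m crank '[[0.2,0,0,-0.003,0],[0.2,0,0,-0.006,0],[0.2,0,0,-0.006,0]]'; python3 -m crank '[[0.2,0,0,-0.003,0],[0.2,0,0,-0.003,0]]'
```

```text
time: 9.3
position: [0.4077, -0.3808, 0.0356]
tool_rot: [-3.125, -0.314, -0.001]
ft_force: [-2.2, 2.7, 5.4]
grip_width: 0.408
grip_force: 25.0
time: 9.55
position: [0.4077, -0.3808, 0.0355]
tool_rot: [-3.125, -0.314, -0.001]
ft_force: [-2.7, 3.5, 10.6]
grip_width: 0.411
grip_force: 25.0
```

There is contact at TCP z 0.0356, exactly the expected seat height. I'll release and withdraw straight up.

```bash
python3 -m crank '[[0.5,0,0,0,0],[0.7,0,0,0,0],[0.8,0,0,0,0],[0.8,0,0,0,0],[0.8,0,0,0,0]]'; python3 -m crank '[[0.8,0,0,0.05,0],[0.8,0,0,0.15,0],[0.8,0,0,0.3,0],[0.8,0,0,0.5,0],[0.8,0,0,0.7,0]]'
python3 -m crank '[[0.8,-0.1,0.2,0,0],[0.8,-0.2,0.4,0,0],[0.8,-0.3,0.6,0,0],[0.8,-0.4,0.8,0,0],[0.8,-0.4,0.8,0,0]]'
python3 - <<'E'
from h import *
a=save('side','s5.png');b=save('top','t5.png')
g=lambda im:cv2.convertScaleAbs(cv2.resize(im[...,::-1],(390,300),interpolation=cv2.INTER_CUBIC),alpha=1.6,beta=10)
cv2.imwrite('pics/c5.png',np.hstack([g(a[200:280,295:399]),g(b[170:250,285:389])]))
E
```

```text
time: 10.18
position: [0.4076, -0.3807, 0.0341]
tool_rot: [3.126, 0.314, -0.0]
ft_force: [0.1, 0.4, -0.4]
grip_width: 0.783
grip_force: 0.0
time: 10.8
position: [0.4074, -0.3812, 0.1767]
tool_rot: [3.125, 0.313, 0.001]
ft_force: [0.3, 0.9, -0.2]
grip_width: 0.8
grip_force: 0.0
time: 11.42
position: [0.327, -0.2196, 0.1746]
tool_rot: [3.125, 0.316, -0.0]
ft_force: [0.1, -0.7, -0.1]
grip_width: 0.8
grip_force: 0.0
```

View pics/c5.png

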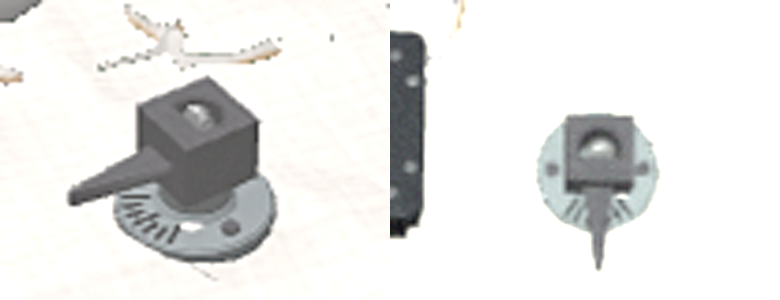

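The hub sits level on the boss with the spindle tip showing in the bore at crop (200,115). The arm lies over the middle tick, its tip at (598,265) in the right half, and the gripper is clear. I'm handing it in.

```bash
python3 -c "from bench import *; print(close_job())"
```

```text
the job is handed in; nothing more can be done
None
```

The pointer is fully home on the gauge spindle, level on the shoulder with its arm over the tick marks; it was let go and the job handed in at about 11.5 s.

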